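# Snap the closing cap onto a sharps jar

### The arm

A 7-joint arm with a two-finger parallel gripper is mounted at the origin on the work surface. World frame = base frame: x ahead of the robot, y to its left, z up, the work surface at z = 0. Lengths are in mm, angles in rad, forces in N, time in s.
With the tool pointing down it reaches from about 425 to 875 mm from the base axis. Payload 4.7 kg.
Tool frame: the origin (TCP) lies on the centre line of the jaws, within the pads' length; the fingertips stand 22 mm ahead of it and the grasp point (between the pads) lies 3 mm ahead of it; z points along the fingers, y is the line along which they close (so a half turn about z gives the same grasp; the last joint's range is limited). The gripper opens to 87 mm and grips with 3 to 60 N. Pads are 19 mm wide; open, the fingers measure 117 mm over their backs; the gripper's body (75 mm by 190 mm) begins 51 mm behind the grasp point.
Start: joints at [-1.169, 0.321, -0.07, 1.45, 0.023, 1.371, -0.057], TCP at [245.826, 601.742, 244.587] pointing down, gripper open.
Joint ranges: [-2.86, 2.86], [-0.3, 2.09], [-1.38, 1.24], [0.06, 2.45], [-1.56, 4.7], [0.09, 2.05], [-2.69, 2.69]. Speed limits (rad/s): [2.57, 2.57, 3.14, 3.14, 3.14, 3.14, 3.14].

### API

Orientations are given as a 3x3 rotation matrix whose columns are the frame's x, y, z axes.
In Python, from plant import r, read_camera, calibration gives the robot as it stands.
- The arm moves only by the tool move_arm, never from a script. Its arguments are lists of equal length, an entry for each row: "travel": the shift along the tool's x, y, z in mm, a list of three; "angular": the turn, a rotation vector about the tool's x, y, z in degrees, a list of three; "grip": the finger opening in mm, from 0 to 87. A call has 1 to 20 rows; each row shifts and turns the commanded pose from where the row before left it, along the tool's axes as they then stand; what a row does not reach is not made up. A row lasts 1/8 s, in which the tool goes at most 62.5 mm and 10.7 degrees, less where a joint would pass 70% of its speed; a pose out of reach is approached as far as the arm can. A call is refused whole if a number of a shift passes 62.5 or a number of a turn 10.7, either way. A call with a gripper value outside its range is refused whole. The fingers move at their own pace and stop on an object; the grip force is fixed at half the most. Time passes only in rows, so rows that do not move let the fingers close. It gives the time, the measured TCP pose, the force, the opening and the grip force at its end, in the units of the state.
- r.get_state(): the state, without advancing time (a new reading comes with each control period).
- read_camera(name): name is "scene" or "top" or "wrist"; returns the picture (420x560x3 uint8, blue, green, red); there is no depth.
- calibration(name): a dict with "mtx" (3x3 intrinsics, pixels), "k1" (the pictures are not rectified: a ray, as slopes to the right and down, at radius r is drawn at 1 + k1 r^2 times it, then the intrinsics apply), "T" (4x4, takes a point from camera to world coordinates). Camera axes: x right, y down, z forward; pixel columns grow to the right and rows downward; lengths in mm; the calibration is good to about 2 mm. A picture is of the moment at which its call begins: read the wrist's pose just before it. calibration takes no time and is no camera call; for the wrist camera it gives the pose at the moment of the call.
- r.sign_off(): hands the job in; it is judged then, once.
The state is a dict: "time": time; "joint_pos": joint angles; "joint_velocities": joint speeds; "joint_torque": joint torques, N m; "eef_pos": TCP position; "tcp_rot": TCP orientation; "force": force on the tool from outside, world axes, zero at the start; "moment": the same for the moment, N m; "finger_gap": opening from 0.0 (shut) to 1.0 (fully open); "grip_force": force on a finger pad.
Only numpy, scipy, OpenCV 4.12 (cv2) and the standard library are available. Lean on these libraries where they do the work, as an engineer would, in place of code of your own. Each camera call takes 0.05 s, during which the arm holds its last target. There are 200 camera calls.

### The job

Close the full sharps jar: take the cap that fits over its neck by the knob, set it upright on the neck and press it straight down until it clicks, then keep pressing so that it goes fully home and squeezes the soft seal firmly. Finish while still holding and pressing the cap down; do not let go. Leave the cap that is too small and the other things on the desk where they are.

Things in the scene. Friction and masses are not known exactly. Their poses are not given: they have to be found in the camera images.
- cap_knob (a point): Right cap, white plastic, open side down on the desk: skirt and top disc 64 mm across (opening 52 mm), disc top 30 mm above the lower edge; on it a round upright knob 22 mm across, 30 mm tall. About 50 g. Point: on the axis inside the knob, 50 mm above the cap's lower edge, 20 mm above the disc; z up. Fingers gripping the knob can push with their tips on the disc.
- small_cap_knob (a point): The cap that is too small: same white plastic, height and knob, but skirt and disc only 41 mm across. Leave it. Point as in the other cap. The two caps may have changed places.
- jar: Yellow plastic sharps jar, 100 mm across, fixed in a 120 mm square steel stand on the desk; origin at the centre of the underside, z up. Upright neck 50 mm across, tapered to 39 mm at its top, 112 mm above the desk. A black rubber seal ring, 64 mm across, lies round the neck's foot, its top 92 mm above the desk. Four small sprung snap noses stand out of the neck, 100 mm above the desk.
- neck (a point): Point on the neck's axis level with the free top of the seal, 92 mm above the desk, z up. The cap's lower edge meets the snap noses 10 mm above it and takes about 8 to 12 N to pass; then the push drops (click). Past the noses the edge is less than 2 mm above this point. Fully home it rests on the seal: cap_knob is then 50 mm above this point, less the squeeze of the seal.
- seal (a joint): How far the rubber seal ring is pressed down, in m: 0 free, 0.004 fully squeezed. It takes 4 N per mm (16 N for all of it), and only the seated cap's lower edge presses it.
- swab_jar: Bystander: closed glass swab jar with a steel lid, 64 mm across, 75 mm tall, standing on the desk; origin at the centre of its underside.
There are look-alikes about, which are no part of the job. Leave any turquoise look-alike of the part that bears cap_knob alone.

How it is judged (in metres and radians):
On the way, in this order (a step that is already met when the one before it is completed fails the run):
1. the right cap is carried, its knob well above the jar's neck, upright (z of cap_knob in the frame of neck above 0.063 m and horizontal distance between cap_knob and neck below 0.03 m and angle between cap_knob's own z axis and vertical below 0.3 rad), for 0.1 s.
2. the cap has clicked: its edge is past the snap noses (z of cap_knob in the frame of neck below 0.0525 m and horizontal distance between cap_knob and neck below 0.004 m and angle between cap_knob's own z axis and vertical below 0.1 rad), for 0.1 s.
At the end, for the whole second after the job is handed in: The right cap sits level (within 0.08 rad) on the neck (axes within 4 mm), past the snap noses and down on the seal, the seal is squeezed by more than 1 mm (more than 4 N), and the fingers are still on the cap, pressing, through the last second (z of cap_knob in the frame of neck below 0.0502 m and horizontal distance between cap_knob and neck below 0.004 m and angle between cap_knob's own z axis and vertical below 0.08 rad and value of joint seal above 0.001 m and contact force between the fingers and cap above 2 N); the arm keeps its last pose, push and grip.
It fails at once if the small cap is moved more than 20 mm (distance of small_cap_knob from where it was at the start of the episode above 0.02 m).
It fails at once if the swab jar is moved more than 20 mm (distance of swab_jar from where it was at the start of the episode above 0.02 m).
It also fails if it takes over 48 s, if anything falls off the work surface, if the arm or the gripper's body presses on something with over 40 N, if the wrist force passes 120 N, or if a joint passes its speed limit or range.

## Working session

There is one attempt and no reset: what is moved stays moved. The work goes in short steps, Python scripts to look and compute and a tool call to move; the robot and the scene stay as the last step left them, time stands still between calls to the robot, and variables do not carry over. Pictures are saved under pics/ and viewed, at most 10 in all, crops included, and the job is handed in when it is done.

Besides the shell and the picture viewer there is one more tool, called after "Request:" as name(argument=value, ...) on one line, values as JSON. move_arm: Moves the arm, as the interface text tells. Its arguments: {"type":"object","properties":{"travel":{"type":"array","items":{"type":"array","items":{"type":"number"}}},"angular":{"type":"array","items":{"type":"array","items":{"type":"number"}}},"grip":{"type":"array","items":{"type":"number"}}},"required":["travel","angular","grip"]}

```bash
mkdir -p pics
cat > h.py <<'E'
import numpy as np, cv2
from plant import r, read_camera, calibration
def ray(cal,uv):
    K=np.array(cal["mtx"]);k=cal["k1"];T=np.array(cal["T"])
    d=np.array([(uv[0]-K[0,2])/K[0,0],(uv[1]-K[1,2])/K[1,1]]);s=d.copy()
    for _ in range(30): s=d/(1+k*(s@s))
    v=T[:3,:3]@np.array([s[0],s[1],1]);return T[:3,3],v/np.linalg.norm(v)
def atz(cal,uv,z):
    o,v=ray(cal,uv);return o+v*(z-o[2])/v[2]
def tri(obs):
    A=np.zeros((3,3));b=np.zeros(3);R=[ray(c,u) for c,u in obs]
    for o,v in R:
        P=np.eye(3)-np.outer(v,v);A+=P;b+=P@o
    p=np.linalg.solve(A,b);return p,[round(float(np.linalg.norm((np.eye(3)-np.outer(v,v))@(p-o))),1) for o,v in R]
def proj(cal,p):
    K=np.array(cal["mtx"]);T=np.linalg.inv(np.array(cal["T"]));c=T[:3,:3]@np.array(p)+T[:3,3];s=c[:2]/c[2];s=s*(1+cal["k1"]*(s@s))
    return s*[K[0,0],K[1,1]]+[K[0,2],K[1,2]]
E
python3 - <<'E'
from h import *
print(r.get_state())
for n in("top","scene"):
    c=calibration(n);print(c); cv2.imwrite(f"pics/{n}0.png",read_camera(n))
E
```

```text
{'time': 0.0, 'joint_pos': array([-1.16890832,  0.32180292, -0.07012119,  1.45170786,  0.02262595,
        1.37079589, -0.05689751]), 'joint_velocities': array([-1.04110532e-03,  2.37291799e-03,  1.78968172e-04, -7.17852386e-04,
        9.85767686e-05,  6.07314644e-05,  7.96634139e-04]), 'joint_torque': array([-1.01224086e-04, -4.91282380e+01, -4.04080097e-01, -3.12541044e+01,
       -6.39673742e-02,  4.36190399e-02,  1.78736200e-04]), 'eef_pos': array([245.62478962, 601.23501205, 243.45831368]), 'tcp_rot': array([[-9.25775619e-01,  3.78072901e-01, -6.21157838e-04],
       [ 3.78073394e-01,  9.25773830e-01, -1.82331809e-03],
       [-1.14295489e-04, -1.92282668e-03, -9.99998145e-01]]), 'force': array([ 0.70960146, -0.05475622, -0.84400718]), 'moment': array([-0.06177751,  0.00501356, -0.01441848]), 'grip_force': 0.0, 'finger_gap': 1.0007424038572161}
{'mtx': array([[425.2516897 ,   0.        , 269.11612949],
       [  0.        , 425.2516897 , 202.54646382],
       [  0.        ,   0.        ,   1.        ]]), 'k1': -0.10094848080884745, 'T': array([[ 1.06298235e-02, -9.83054988e-01,  1.83002450e-01,
         3.59507610e+02],
       [-9.99870115e-01, -8.23229530e-03,  1.38557921e-02,
         6.96930838e+01],
       [-1.21144753e-02, -1.83125965e-01, -9.83014812e-01,
         8.21230940e+02],
       [ 0.00000000e+00,  0.00000000e+00,  0.00000000e+00,
         1.00000000e+00]])}
{'mtx': array([[503.41390367,   0.        , 278.68903819],
       [  0.        , 503.41390367, 218.2005129 ],
       [  0.        ,   0.        ,   1.        ]]), 'k1': 0.03440000894620975, 'T': array([[-3.46439786e-01,  7.02788347e-01, -6.21343717e-01,
         1.01061248e+03],
       [ 9.38045876e-01,  2.54576485e-01, -2.35076048e-01,
         2.56406205e+02],
       [-7.02920758e-03, -6.64288607e-01, -7.47443133e-01,
         7.03397243e+02],
       [ 0.00000000e+00,  0.00000000e+00,  0.00000000e+00,
         1.00000000e+00]])}
```

View pics/top0.png

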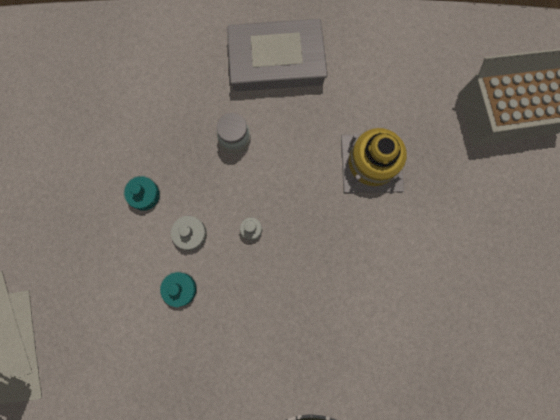

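View pics/scene0.png

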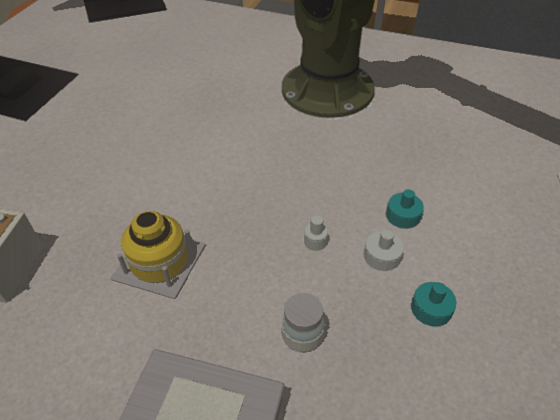

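The top view shows the candidates for the cap. The larger white cap is at (188,233) and the small white cap at (250,229). The turquoise look-alikes are at (142,193) and (178,290). The larger white one fits the 64 mm description. The jar neck is at (386,147). In the scene view, the white cap is at (384,248), the small cap at (316,234) and the jar neck at (148,222). I'll check this in an enlarged crop.

Run:
```python
from h import *
t=cv2.imread("pics/top0.png");s=cv2.imread("pics/scene0.png")
def c(i,x,y,w=60,h=50,f=5): return cv2.resize(i[y:y+h,x:x+w],None,fx=f,fy=f,interpolation=cv2.INTER_CUBIC)
a=np.vstack([np.hstack([c(t,160,205,80),c(t,350,120,80)]),np.hstack([c(s,345,220,80),c(s,110,200,80)])])
cv2.imwrite("pics/crop1.png",a)
```

```text
(no output)
```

View pics/crop1.png

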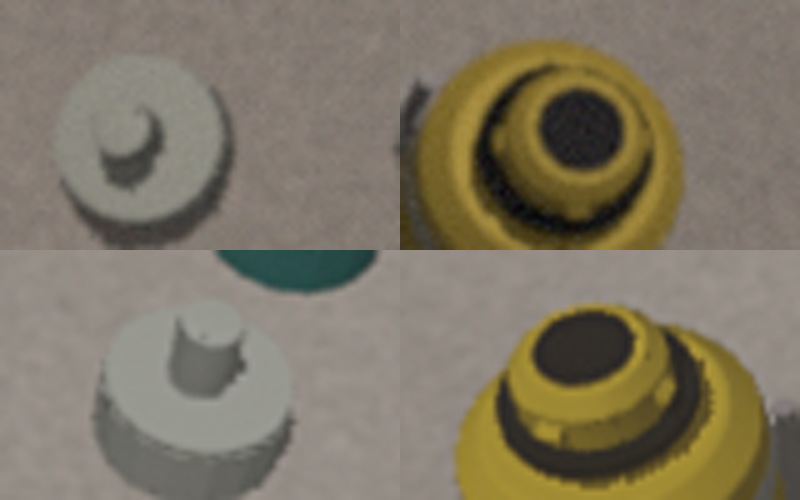

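The crop confirms the large white cap, with a wide disc around its knob. Knob top: top view (185,231), scene view (387.4,235). Disc: top view (188,232.6), scene view (384.6,246). Neck's black top: top view (386.4,145.8), scene view (146.8,219.6).

Run:
```python
from h import *
t=calibration("top");s=calibration("scene")
for n,a,b in[("knobtop",(185,231),(387.4,235)),("disc",(188,232.6),(384.6,246)),("neck",(386.4,145.8),(146.8,219.6)),("small",(250,226.5),(317.5,221)),("swab",(231,128),(303,310))]:
    p,e=tri([(t,a),(s,b)]);print(n,p.round(1),e)
d=tri([(t,(188,232.6)),(s,(384.6,246))])[0]
print("disc width",np.linalg.norm(atz(t,(171,232),d[2])-atz(t,(205,232),d[2])))
st=r.get_state();R=st["tcp_rot"];print(R.T@([tri([(t,(185,231)),(s,(387.4,235))])[0][0],tri([(t,(185,231)),(s,(387.4,235))])[0][1],200]-st["eef_pos"]))
c=calibration("wrist");print(c, R.T@(np.array(c["T"])[:3,3]-st["eef_pos"]))
```

```text
knobtop [447.5 234.4  57.1] [1.6, 1.6]
disc [447.9 234.5  28.3] [1.4, 1.4]
neck [ 593.4 -123.2  113.6] [1.0, 1.0]
small [457.  116.1  56.8] [1.5, 1.5]
swab [639.8 152.4  71.9] [0.3, 0.3]
disc width 64.72447373902854
[-325.55787704 -263.21480487   44.05551609]
{'mtx': array([[326.38755647,   0.        , 275.03381821],
       [  0.        , 326.38755647, 210.51746071],
       [  0.        ,   0.        ,   1.        ]]), 'k1': -0.04320097690086555, 'T': array([[ 3.78201530e-01,  8.94022240e-01,  2.40182925e-01,
         1.79716278e+02],
       [ 9.25722047e-01, -3.64825168e-01, -9.97060095e-02,
         6.28441492e+02],
       [-1.51461404e-03,  2.60051594e-01, -9.65593535e-01,
         3.82529472e+02],
       [ 0.00000000e+00,  0.00000000e+00,  0.00000000e+00,
         1.00000000e+00]])} [ 7.13300083e+01 -5.06354624e-02 -1.38967082e+02]
```

Request:
move_arm(travel=[[-25, -20, 0], [-25, -20, 0], [-25, -20, 0], [-25, -20, 0], [-25, -20, 0], [-25, -20, 0], [-25, -20, 0], [-25, -20, 0], [-25, -20, 0], [-25, -20, 0], [-25, -20, 0], [-25, -20, 0], [-25.6, -23.2, 10], [0, 0, 30], [0, 0, 30], [0, 0, 0], [0, 0, 0]], angular=[[0, 0, 0], [0, 0, 0], [0, 0, 0], [0, 0, 0], [0, 0, 0], [0, 0, 0], [0, 0, 0], [0, 0, 0], [0, 0, 0], [0, 0, 0], [0, 0, 0], [0, 0, 0], [0, 0, 0], [0, 0, 0], [0, 0, 0], [0, 0, 0], [0, 0, 0]], grip=[87, 87, 87, 87, 87, 87, 87, 87, 87, 87, 87, 87, 87, 87, 87, 87, 87])

```text
time: 2.22
eef_pos: [448.2, 235.3, 175.5]
tcp_rot: [[-0.926, 0.378, 0.001], [0.378, 0.926, 0.001], [-0.001, 0.001, -1.0]]
force: [1.2, -0.7, 0.1]
finger_gap: 1.0
grip_force: 0.0
```

Run:
```python
from h import *
st=r.get_state();print(st["time"],st["eef_pos"],st["tcp_rot"],st["joint_pos"],st["force"])
c=calibration("wrist");i=read_camera("wrist");cv2.imwrite("pics/w1.png",i)
np.savez("w1.npz",mtx=c["mtx"],k1=c["k1"],T=c["T"])
print(proj(c,(447.7,234.4,60)),proj(c,(447.7,234.4,30)))
```

```text
2.225 [448.1680383  235.32603658 175.5301758 ] [[-9.25841646e-01  3.77910289e-01  1.02911010e-03]
 [ 3.77910998e-01  9.25841730e-01  6.06598068e-04]
 [-7.23553424e-04  9.50525779e-04 -9.99999286e-01]] [-0.74488051  0.05931306  0.21686409  1.90146774 -0.01379486  1.18103677
  0.6600983 ] [ 1.18491385 -0.71399196  0.070137  ]
[273.68472759 213.69647845] [273.78200036 204.67919017]
```

View pics/w1.png

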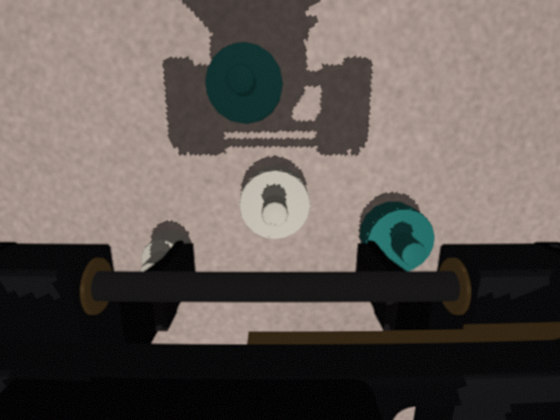

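The wrist view shows the knob top at (274,213), within 1 px of the prediction. The white 64 mm disc is centred at (275,205), and the turquoise caps and the small cap are clear of the fingers. I'll descend now.

Request:
move_arm(travel=[[0.5, 0.5, 20], [0, 0, 25], [0, 0, 25], [0, 0, 25], [0, 0, 15], [0, 0, 8], [0, 0, 2], [0, 0, 0], [0, 0, 0], [0, 0, 0], [0, 0, 0], [0, 0, 0], [0, 0, 0], [0, 0, 0]], angular=[[0, 0, 0], [0, 0, 0], [0, 0, 0], [0, 0, 0], [0, 0, 0], [0, 0, 0], [0, 0, 0], [0, 0, 0], [0, 0, 0], [0, 0, 0], [0, 0, 0], [0, 0, 0], [0, 0, 0], [0, 0, 0]], grip=[87, 87, 87, 87, 87, 87, 60, 40, 30, 20, 10, 5, 0, 0])

```text
time: 4.03
eef_pos: [447.5, 235.6, 54.6]
tcp_rot: [[-0.926, 0.378, 0.0], [0.378, 0.926, -0.0], [-0.0, -0.0, -1.0]]
force: [-0.0, -1.2, 0.4]
finger_gap: 0.245
grip_force: 30.0
```

Request:
move_arm(travel=[[0, 0, -10], [0, 0, -20], [0, 0, -30], [0, 0, -30], [0, 0, -30], [0, 0, -25], [-15, -15, 0], [-23, -24, 0], [-23, -24, 0], [-23, -24, 0], [-23, -24, 0], [-23, -24, 0], [-23, -24, 0], [-23, -24, 0], [-23, -24, 0], [-23, -24, 0], [-23, -22, 0], [-26, -24, 0], [0, 0, 0], [0, 0, 0]], angular=[[0, 0, 0], [0, 0, 0], [0, 0, 0], [0, 0, 0], [0, 0, 0], [0, 0, 0], [0, 0, 0], [0, 0, 0], [0, 0, 0], [0, 0, 0], [0, 0, 0], [0, 0, 0], [0, 0, 0], [0, 0, 0], [0, 0, 0], [0, 0, 0], [0, 0, 0], [0, 0, 0], [0, 0, 0], [0, 0, 0]], grip=[0, 0, 0, 0, 0, 0, 0, 0, 0, 0, 0, 0, 0, 0, 0, 0, 0, 0, 0, 0])

```text
time: 6.52
eef_pos: [593.4, -122.5, 199.7]
tcp_rot: [[-0.926, 0.378, -0.0], [0.378, 0.926, 0.001], [0.001, 0.001, -1.0]]
force: [0.1, 0.2, -1.2]
finger_gap: 0.243
grip_force: 30.0
```

Run:
```python
from h import *
st=r.get_state();print(st["time"],st["eef_pos"],st["joint_pos"],st["force"],st["finger_gap"]*87)
a=[]
for n in("scene","wrist"):
    c=calibration(n);i=read_camera(n);cv2.imwrite(f"pics/{n}2.png",i)
    print(n,proj(c,(593.4,-123.2,113)),proj(c,(593.4,-123.2,92)),proj(c,st["eef_pos"]+[0,0,-24.6]))
    if n=="wrist": np.savez("w2.npz",mtx=c["mtx"],k1=c["k1"],T=c["T"]); a.append(cv2.resize(i[110:310,180:380],(400,400),interpolation=cv2.INTER_CUBIC))
    else: a.append(cv2.resize(i[120:320,60:260],(400,400),interpolation=cv2.INTER_CUBIC))
cv2.imwrite("pics/c2.png",np.hstack(a))
```

```text
6.525 [ 593.43476721 -122.51029998  199.69584298] [-0.29435331  0.27394825  0.54387736  1.6447521  -0.14825989  1.26449446
  1.46124447] [ 0.05301552  0.16476372 -1.23462653] 21.171533118474883
scene [146.17325979 219.69772948] [148.85864152 228.4072986 ] [137.94373632 191.90847365]
wrist [273.24472288 225.2705147 ] [273.353545   217.18419669] [273.98182117 259.61714559]
```

View pics/c2.png

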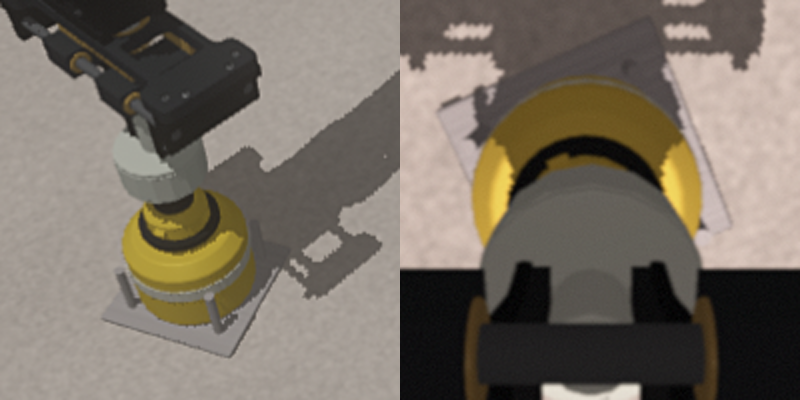

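The scene view shows the cap held upright above the neck. In the wrist view the jar is centred at column 273.5, the cap at about 275, and the rear edge of the seal at row 177.5. I'll check the radial direction against that edge.

Run:
```python
from h import *
z=np.load("w2.npz");c={"mtx":z["mtx"],"k1":float(z["k1"]),"T":z["T"]}
i=cv2.imread("pics/wrist2.png").astype(int)
print(i[168:194,268:280].mean(1).round().tolist())
st=r.get_state();R=st["tcp_rot"]
for row in(176.5,177.5,178.5):
    p=atz(c,(273.5,row),92);print(row,R.T@(p-st["eef_pos"]))
print(R.T@(np.array([593.4,-123.2,92])-st["eef_pos"]), proj(c,st["eef_pos"]+R@[32,0,24.6]))
```

```text
[[34.0, 88.0, 111.0], [33.0, 87.0, 110.0], [33.0, 87.0, 111.0], [33.0, 87.0, 110.0], [33.0, 87.0, 111.0], [34.0, 87.0, 111.0], [33.0, 87.0, 111.0], [34.0, 89.0, 112.0], [32.0, 84.0, 106.0], [25.0, 64.0, 81.0], [14.0, 32.0, 40.0], [9.0, 10.0, 13.0], [10.0, 9.0, 9.0], [10.0, 10.0, 11.0], [10.0, 10.0, 11.0], [10.0, 11.0, 12.0], [10.0, 10.0, 11.0], [10.0, 9.0, 10.0], [10.0, 12.0, 14.0], [15.0, 32.0, 40.0], [23.0, 59.0, 75.0], [26.0, 73.0, 93.0], [28.0, 76.0, 97.0], [35.0, 79.0, 98.0], [53.0, 82.0, 96.0], [72.0, 84.0, 91.0]]
176.5 [ 31.72570216  -1.31705538 107.67487192]
177.5 [ 30.95733962  -1.31838825 107.67451038]
178.5 [ 30.1878055   -1.31972411 107.67414829]
[ -0.5297284   -1.48903683 107.6595779 ] [275.35590276 201.61334066]
```

Request:
move_arm(travel=[[-0.8, -1.2, 10], [0, 0, 12], [0, 0, 10], [0, 0, 5], [0, 0, 2], [0, 0, 0], [0, 0, 0]], angular=[[0, 0, 0], [0, 0, 0], [0, 0, 0], [0, 0, 0], [0, 0, 0], [0, 0, 0], [0, 0, 0]], grip=[0, 0, 0, 0, 0, 0, 0])

```text
time: 7.5
eef_pos: [594.1, -124.8, 161.0]
tcp_rot: [[-0.926, 0.378, 0.001], [0.378, 0.926, -0.0], [-0.001, 0.0, -1.0]]
force: [-0.2, -0.4, -0.8]
finger_gap: 0.244
grip_force: 30.0
```

Request:
move_arm(travel=[[0, 0, 2], [0, 0, 2], [0, 0, 2], [0, 0, 0]], angular=[[0, 0, 0], [0, 0, 0], [0, 0, 0], [0, 0, 0]], grip=[0, 0, 0, 0])

```text
time: 8.0
eef_pos: [594.3, -124.5, 155.4]
tcp_rot: [[-0.926, 0.378, 0.001], [0.378, 0.926, 0.001], [-0.001, 0.001, -1.0]]
force: [-1.5, 2.2, 4.3]
finger_gap: 0.247
grip_force: 30.0
```

Request:
move_arm(travel=[[0.6, 0.4, 1], [0, 0, 2], [0, 0, 2], [0, 0, 0]], angular=[[0, 0, 0], [0, 0, 0], [0, 0, 0], [0, 0, 0]], grip=[0, 0, 0, 0])

```text
time: 8.5
eef_pos: [593.0, -123.9, 148.7]
tcp_rot: [[-0.926, 0.378, -0.001], [0.378, 0.926, 0.0], [0.001, -0.0, -1.0]]
force: [0.3, 0.1, -0.9]
finger_gap: 0.246
grip_force: 30.0
```

Request:
move_arm(travel=[[0, 0, 1.5], [0, 0, 1.5], [0, 0, 1.5], [0, 0, 0], [0, 0, 0]], angular=[[0, 0, 0], [0, 0, 0], [0, 0, 0], [0, 0, 0], [0, 0, 0]], grip=[0, 0, 0, 0, 0])

```text
time: 9.12
eef_pos: [593.5, -124.2, 145.4]
tcp_rot: [[-0.926, 0.378, 0.0], [0.378, 0.926, 0.0], [-0.0, 0.0, -1.0]]
force: [-2.8, 1.0, 4.5]
finger_gap: 0.244
grip_force: 30.0
```

Request:
move_arm(travel=[[0.4, 0, 1.5], [0, 0, 1.5], [0, 0, 0], [0, 0, 0]], angular=[[0, 0, 0], [0, 0, 0], [0, 0, 0], [0, 0, 0]], grip=[0, 0, 0, 0])

```text
time: 9.62
eef_pos: [593.5, -124.2, 143.6]
tcp_rot: [[-0.926, 0.378, 0.001], [0.378, 0.926, 0.0], [-0.001, 0.001, -1.0]]
force: [-4.0, 1.1, 10.6]
finger_gap: 0.242
grip_force: 30.0
```

Request:
move_arm(travel=[[0.5, 0, 1], [0, 0, 0], [0, 0, 0], [0, 0, 0]], angular=[[0, 0, 0], [0, 0, 0], [0, 0, 0], [0, 0, 0]], grip=[0, 0, 0, 0])

```text
time: 10.12
eef_pos: [593.4, -124.2, 143.2]
tcp_rot: [[-0.926, 0.378, 0.002], [0.378, 0.926, 0.0], [-0.002, 0.001, -1.0]]
force: [-4.0, 1.0, 11.7]
finger_gap: 0.242
grip_force: 30.0
```

Run:
```python
from h import *
i=read_camera("scene");j=read_camera("top")
cv2.imwrite("pics/c3.png",np.hstack([cv2.resize(i[140:320,60:260],None,fx=2,fy=2),cv2.resize(j[60:240,280:480],None,fx=2,fy=2)]))
for _ in range(1): s=r.get_state();print(s["force"],s["eef_pos"],s["finger_gap"]*87)
```

```text
[-4.57367183  0.46084901 12.33404112] [ 593.41911951 -124.16078148  143.15226207] 21.153344070698704
```

View pics/c3.png

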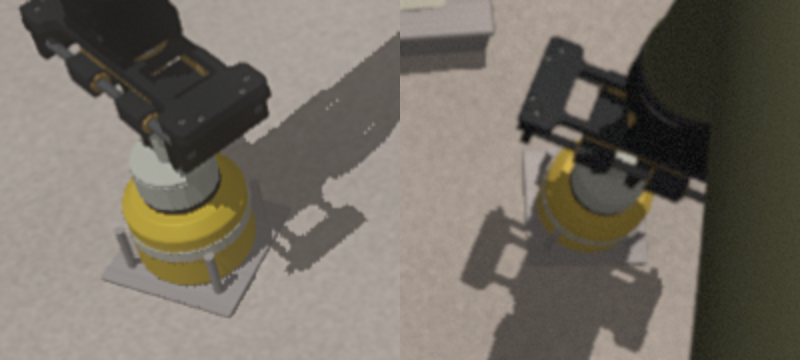

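The cap sits level and fully down on the seal (scene crop around (175,180)). The push is about 13 N, which is roughly 3 mm of squeeze, and the grip is holding. I'll hand it in.

```bash
python3 -c "
from plant import r
print(r.sign_off())"
```

```text
the job is handed in; nothing more can be done
None
```

The 64 mm white cap is clicked onto the jar neck and still held and pressed down at about 12–13 N (roughly 3 mm of seal squeeze, estimated from the push force); I handed the job in at about 10 s, and no verdict came back.

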